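# Pour the friction rods into their grooved rack

## Robot

A 6-joint arm with a two-finger parallel gripper is mounted at the origin on the work surface. World frame = base frame: x ahead of the robot, y to its left, z up, the work surface at z = 0. Lengths are in m, angles in rad, forces in N, time in s.
With the tool pointing down it reaches from about 0.275 to 0.85 m from the base axis. Payload 5.2 kg.
Tool frame: the origin (TCP) lies where the fingers leave the gripper's body, on its centre line; the fingertips stand finger_overhang ahead of it and the grasp point (between the pads) lies 54 mm ahead of it (finger_overhang is the distance from the TCP to the fingertips, in m); z points along the fingers, y is the line along which they close (so a half turn about z gives the same grasp; the last joint's range is limited). The gripper opens to 85 mm and grips with 20 to 120 N. Pads are 22 mm wide; open, the fingers measure 114 mm over their backs; the gripper's body (76 mm by 85 mm) begins 54 mm behind the grasp point. The pads swing forward as they close: fully open they stand 13 mm farther back than shut.
Start: joints at [0.979, 0.259, 1.535, -0, 1.348, -0.203], TCP at [0.208, 0.509, 0.304] pointing down, gripper open.
Joint ranges: [-3.14, 3.14], [-0.91, 2.08], [0.19, 2.58], [-1.22, 4.36], [0.22, 2.71], [-3.12, 3.12]. Speed limits (rad/s): [2.57, 2.57, 3.14, 3.14, 3.14, 3.14].

## Interface

Orientations are given as a unit quaternion [x, y, z, w].
In Python, from cell import state, grab_frame, close_job, boxes_of, finger_overhang gives the robot as it stands. The module is installed in compiled form; this text tells all that it offers.
- The arm moves only by the tool play_rows, never from a script. Its argument "targets" is a list of rows, each an object with "angular": the turn, a rotation vector about the tool's x, y, z each as a share of 5 degrees, from -1 to 1, a list of three; "travel": the shift along the tool's x, y, z each as a share of 30 mm, from -1 to 1, a list of three; "jaw": the opening, from 0 (shut) to 1 (fully open). In form: [{"angular": [wx, wy, wz], "travel": [x, y, z], "jaw": jaw}, ...]. A call has 1 to 5 rows; each row shifts and turns the commanded pose from where the row before left it, along the tool's axes as they then stand; what a row does not reach is not made up. A row lasts 1/8 s, in which the tool goes at most 62.5 mm and 10.7 degrees, less where a joint would pass 70% of its speed; a pose out of reach is approached as far as the arm can. A call with a number of a shift or a turn outside -1 to 1 is refused whole. A call with a gripper value outside its range is refused whole. The fingers move at their own pace and stop on an object; the grip force is fixed at half the most. Time passes only in rows, so rows that do not move let the fingers close. It gives the time, the measured TCP pose, the force, the opening and the grip force at its end, in the units of the state.
- state(): the state, without advancing time (a new reading comes with each control period).
- grab_frame(name): name is "side" or "top" or "wrist"; returns a dict with "pixels" (480x640x3 uint8, red, green, blue), "depth" (480x640 float32, m along the optical axis (not along the pixel's ray), 0 where there is no reading), "fx", "fy", "cx", "cy" (pixels), "world_to_cam" (4x4, takes a point from world to camera coordinates). Camera axes: x right, y down, z forward; pixel columns grow to the right and rows downward; lengths in m; the calibration is good to about 2 mm. A picture is of the moment at which its call begins.
- close_job(): hands the job in; it is judged then, once.
Trained networks look in the newest picture that a camera, given by its name, has taken for a name from the list of things; names that differ only in an ending like _2 or _b are one class to them, and where a whole thing is asked for, a point or a joint stands for the part that bears it (a point fixed in the world has none). Each returns a list of dicts, best first, with "confidence" (0 to 1); they miss things now and then, are a little off and sometimes report something else, mostly with a low value. They report only what shows in the picture. A call takes as long as a camera call. They do not tell look-alikes from the thing itself.
- boxes_of(camera, target): "bbox" ([centre column, centre row, width, height] in pixels, round what is visible of it).
The state is a dict: "time": time; "joints": joint angles; "qvel": joint speeds; "effort": joint torques, N m; "ee_pos": TCP position; "tool_rot": TCP orientation; "force": force on the tool from outside, world axes, zero at the start; "wrist_torque": the same for the moment, N m; "opening": finger opening in m; "grasp_force": force on a finger pad.
Only numpy, scipy, OpenCV 4.12 (cv2) and the standard library are available. Lean on these libraries where they do the work, as an engineer would, in place of code of your own. Each camera call takes 0.05 s, during which the arm holds its last target. There are 200 camera calls.

## Task

Get the electrostatics demonstration ready: take the white scoop that holds the red and the black friction rod by its blue handle, and gently pour both rods from just above into the wooden rack, so that they roll out and each settles in a groove of its own. Then set the empty scoop back down upright on the bench top and let go of it.

Things in the scene. Friction and masses are not known exactly. Their poses are not given: they have to be found in the camera images.
- scoop: White scoop (loose, 0.25 kg) with the red and black rods. Origin: centre of underside. 90 deep (x), 204 wide (y). Side -x is open, no lip: floor edge at x -45, 26 up; floor falls 12 deg to the back wall (x 33 to 45, 26 high), so rods stay in until -x dips over 12 deg. Side walls 40 high. Blue handle: upright plate on back wall, x 33 to 45 (12 thick, pinch this), y +-30, 26 to 102 up. All mm
- rack: Fixed light-wood rack, dark half-round ridges. Origin: centre of underside. 150 (x) by 254 (y). Five grooves along y at x -48, -24, 0, 24, 48; groove floor 10 up, ridge tops 16. Stop wall at -x end (x -75 to -65) 44 high; wall at +x end (x 66 to 75), poured over, 20 high; end walls |y| 115 to 127, 24 high. A seated rod's axis is 18 up. All mm
- rod_red: Red plastic rod with round ends, 16 mm in diameter, 180 mm long, 45 g, loose in the scoop, against its back wall and parallel to the scoop's y. Origin: its middle, on the axis; y runs along the rod; x and z turn as it rolls.
- rod_black: Black plastic rod of the same size (16 mm by 180 mm, 45 g), lying beside the red one in the scoop. Origin: its middle, on the axis; y runs along the rod; x and z turn as it rolls.
Things that resemble listed ones, but are neither listed nor needed, are in the scene too. What is shaped like the scoop but green is not meant.

How it is judged:
On the way:
1. the scoop is tipped by more than 12 degrees, off the bench and over the rack (angle between scoop's own z axis and vertical above 0.2 rad and horizontal distance between scoop and rack below 0.22 m and height (world z) of scoop above 0.02 m), for 0.1 s.
At the end, for the whole second after the job is handed in: Both rods at rest in the rack, each down in its own groove (axis under 21.5 mm above the rack's underside), within 7 degrees of parallel and 35 mm of centred; the scoop released, upright within 4.5 degrees, still, its underside within 6 mm of the bench top (z of rod_red in the frame of rack between 0.01 and 0.0215 m and x of rod_red in the frame of rack between -0.062 and 0.062 m and y of rod_red in the frame of rack between -0.035 and 0.035 m and angle between the y axis of each of rod_red, rod_black and the y axis of rack, either way round below 0.12 rad and linear speed of each of rod_red, rod_black below 0.03 m/s and z of rod_black in the frame of rack between 0.01 and 0.0215 m and x of rod_black in the frame of rack between -0.062 and 0.062 m and y of rod_black in the frame of rack between -0.035 and 0.035 m and angle between scoop's own z axis and vertical below 0.08 rad and height (world z) of scoop between -0.006 and 0.006 m and linear speed of scoop below 0.02 m/s); the robot touches nothing.
It fails at once if a rod is thrown or dropped hard (faster than 1.6 m/s) (linear speed of any of rod_red, rod_black above 1.6 m/s).
It also fails if it takes over 51 s, if anything falls off the work surface, if the arm or the gripper's body presses on something with over 40 N, if the wrist force passes 120 N, or if a joint passes its speed limit or range.

## Working session

There is one attempt and no reset: what is moved stays moved. The work goes in short steps, Python scripts to look and compute and a tool call to move; the robot and the scene stay as the last step left them, time stands still between calls to the robot, and variables do not carry over. Pictures are saved under pics/ and viewed, at most 10 in all, crops included, and the job is handed in when it is done.

Besides the shell and the picture viewer there is one more tool, called after ">>>" as name([rows], argument=value, ...), one row to a line, values as JSON. play_rows: Moves the arm, as the interface text tells. Shift numbers are shares of 30 mm and turn numbers shares of 5 degrees, none past 1 either way. Its arguments: {"type":"object","properties":{"targets":{"type":"array"}},"required":["targets"]}

```bash
mkdir -p pics
python3 - <<'E'
from cell import *
import cv2,numpy as np
s=state();print(s['time'],s['ee_pos'],s['tool_rot'],finger_overhang if not callable(finger_overhang) else finger_overhang(),s['opening'])
ims=[]
for n in("top","side"):
    f=grab_frame(n);im=f['pixels'][:,:,::-1].copy();ims.append(im);np.savez(n+'.npz',**f)
    cv2.imwrite(f'pics/{n}0.png',im)
    for t in("scoop","rack","rod_red","rod_black"):
        print(n,t,[(np.round(b['bbox']).tolist(),round(b['confidence'],2)) for b in boxes_of(n,t)])
E
```

```text
0.0 [0.20823549 0.5086208  0.30306376] [ 1.93153439e-01  9.81168130e-01 -8.50955961e-04 -3.54246591e-04] 0.0726 0.0851541100461784
top scoop [([167.0, 195.0, 112.0, 56.0], 0.85), ([112.0, 321.0, 82.0, 116.0], 0.79)]
top rack [([351.0, 205.0, 138.0, 92.0], 0.6)]
top rod_red [([167.0, 183.0, 91.0, 12.0], 0.71)]
top rod_black [([164.0, 191.0, 90.0, 13.0], 0.96)]
side scoop [([171.0, 208.0, 85.0, 76.0], 0.9), ([278.0, 173.0, 79.0, 74.0], 0.77)]
side rack [([392.0, 259.0, 137.0, 96.0], 0.78)]
side rod_red [([283.0, 171.0, 45.0, 28.0], 0.6), ([391.0, 259.0, 140.0, 88.0], 0.59)]
side rod_black [([281.0, 174.0, 47.0, 34.0], 0.74)]
```

View pics/top0.png

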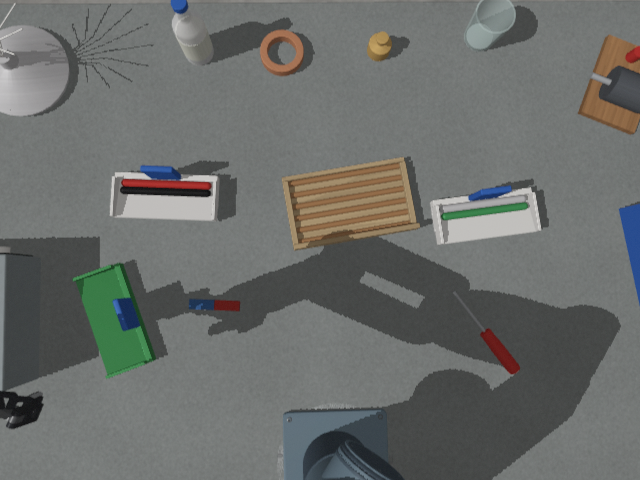

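View pics/side0.png

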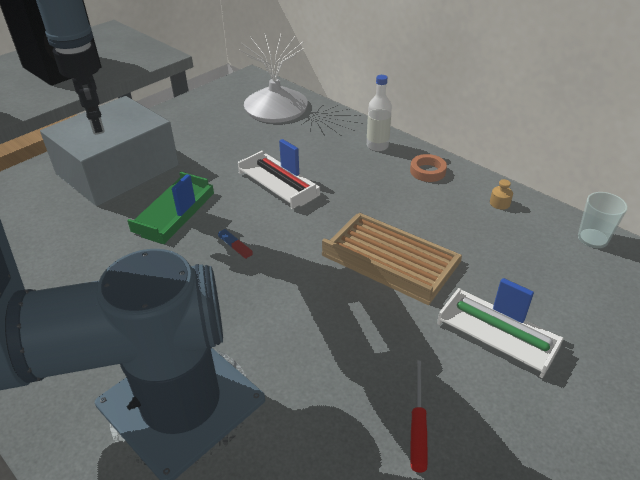

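The top view shows the wanted scoop at (167,195) with red and black rods. Its blue handle is on the far side and its open side faces the robot. The rack is at (351,205), with its tall stop wall on the robot side. The other white scoop, at (487,215), holds different rods and is a decoy.

```bash
cat > h.py <<'E'
import numpy as np,cv2
def pts(f,m):
    v,u=np.nonzero(m);d=f['depth'][v,u];k=d>0;u,v,d=u[k],v[k],d[k]
    c=np.stack([(u-f['cx'])*d/f['fx'],(v-f['cy'])*d/f['fy'],d,np.ones_like(d)])
    return (np.linalg.inv(f['world_to_cam'])@c).T[:,:3]
def win(m,b):
    r=np.zeros(m.shape,bool);r[b[1]:b[3],b[0]:b[2]]=1;return m&r
def rect(P):
    (c,s,a)=cv2.minAreaRect((P[:,:2]*1000).astype(np.float32));return np.round(c,1),np.round(s,1),round(a,2)
E
python3 - <<'E'
from h import *
for n,bs,bh,br in(("top",(100,155,230,230),(130,160,190,182),(275,150,425,255)),("side",(230,130,325,215),(275,135,305,180),(315,205,470,310))):
    f=dict(np.load(n+'.npz'));p=f['pixels'].astype(int);R,G,B=p[...,0],p[...,1],p[...,2]
    print(n,'cam',np.round(np.linalg.inv(f['world_to_cam'])[:3,3],2))
    P=pts(f,win((B>R+50)&(B>G+40),bh)); print('handle z',np.percentile(P[:,2],[2,50,98]));T=P[P[:,2]>.09]
    print(' top',len(T),T.mean(0) if len(T) else 0, rect(T) if len(T)>4 else 0, rect(P))
    W=pts(f,win(np.ones(R.shape,bool),bs)); W=W[(W[:,2]>.015)&(W[:,2]<.12)];print('scoop',rect(W),W[:,2].max())
    S=W[(W[:,2]>.032)&(W[:,2]<.046)]; print(' sidewalls',rect(S))
    K=pts(f,win(np.ones(R.shape,bool),br));
    K=K[(K[:,2]>.008)&(K[:,2]<.06)];print('rack',rect(K)); H=K[K[:,2]>.035];print(' stop',len(H),rect(H),H.mean(0))
    for nm,m in(("red",(R>G+70)&(R>B+70)),("black",(R<45)&(G<45)&(B<45))):
        Q=pts(f,win(m,bs));Q=Q[Q[:,2]>.02];print(nm,len(Q),rect(Q) if len(Q)>4 else 0,Q.mean(0))
E
```

```text
top cam [0.36 0.07 1.08]
handle z [0.04198197 0.09910221 0.10536487]
 top 236 [0.57183451 0.32282168 0.10102912] (array([572.8, 323.7]), array([60.4, 12.6]), 87.08) (array([573.6, 322.6]), array([57. , 34.6]), 61.16)
scoop (array([533.7, 325.7]), array([205.2,  91.4]), 86.97) 0.1070052089849004
 sidewalls (array([532.6, 325.7]), array([205.2,  87.1]), 86.77)
rack (array([517.1, -56.9]), array([150.9, 283.6]), 8.7)
 stop 678 (array([445.5, -52.6]), array([ 10.4, 253.1]), 8.7) [ 0.44517478 -0.05161162  0.04429014]
red 601 (array([559.2, 324.4]), array([173. ,  15.4]), 86.64) [0.55875542 0.32359462 0.026899  ]
black 582 (array([544. , 324.7]), array([178. ,  14.7]), 87.1) [0.54356184 0.32502772 0.03047096]
side cam [-0.24 -0.56  0.85]
handle z [0.03092632 0.07184259 0.10426444]
 top 121 [0.56870978 0.32462631 0.09931938] (array([569.4, 325.8]), array([58.5, 15.6]), 87.64) (array([569.4, 326.1]), array([63.4, 15.6]), 87.64)
scoop (array([531. , 328.7]), array([213.6,  95.7]), 86.45) 0.10547288152569145
 sidewalls (array([531. , 329.1]), array([213.2,  90.1]), 87.88)
rack (array([514. , -76.3]), array([175.6, 343.8]), 3.42)
 stop 880 (array([435.2, -75.8]), array([ 68.5, 300.5]), 13.76) [ 0.44663608 -0.07595263  0.04199288]
red 174 (array([556.9, 328. ]), array([164. ,  15.3]), 85.82) [0.55584597 0.32555745 0.02801568]
black 0 0 [nan nan nan]<stdin>:12: RuntimeWarning: Mean of empty slice.
  ret = um.true_divide(
```

Scoop centre is about (0.533, 0.3255) with yaw -3°, and the handle is at (0.572, 0.3235). Rack centre is (0.515, -0.042) with yaw 8.7°. These sizes and heights agree with the given dimensions. I'll move above the handle while turning the tool so its y lies along the scoop's x.

>>> play_rows([
  {"angular":[0,0,0.943],"travel":[-0.907,-0.075,0.11],"jaw":1},
  {"angular":[0,0,0.943],"travel":[-0.91,0,0.11],"jaw":1},
  {"angular":[0,0,0.943],"travel":[-0.907,0.075,0.11],"jaw":1},
  {"angular":[0,0,0.943],"travel":[-0.898,0.15,0.11],"jaw":1},
  {"angular":[0,0,0.943],"travel":[-0.882,0.223,0.11],"jaw":1},
])

```text
time: 1.12
ee_pos: [0.3309, 0.4466, 0.2874]
tool_rot: [0.391, 0.92, 0.0, 0.0]
force: [-0.3, 0.0, 0.2]
opening: 0.0851
grasp_force: 0.0
```

>>> play_rows([
  {"angular":[0,0,0.943],"travel":[-0.861,0.295,0.11],"jaw":1},
  {"angular":[0,0,0.943],"travel":[-0.834,0.364,0.11],"jaw":1},
  {"angular":[0,0,0.943],"travel":[-0.801,0.432,0.11],"jaw":1},
  {"angular":[0,0,0.943],"travel":[-0.763,0.497,0.11],"jaw":1},
  {"angular":[0,0,0.943],"travel":[-0.719,0.558,0.11],"jaw":1},
])

```text
time: 1.75
ee_pos: [0.4527, 0.3848, 0.2708]
tool_rot: [0.571, 0.821, 0.0, 0.0]
force: [0.4, 0.2, 0.6]
opening: 0.0852
grasp_force: 0.0
```

>>> play_rows([
  {"angular":[0,0,0.943],"travel":[-0.671,0.615,0.11],"jaw":1},
  {"angular":[0,0,0.943],"travel":[-0.618,0.668,0.11],"jaw":1},
  {"angular":[0,0,0.943],"travel":[-0.561,0.716,0.11],"jaw":1},
  {"angular":[0,0,0.943],"travel":[-0.5,0.761,0.11],"jaw":1},
  {"angular":[0,0,0.943],"travel":[-0.436,0.799,0.11],"jaw":1},
])

```text
time: 2.38
ee_pos: [0.5744, 0.323, 0.2542]
tool_rot: [0.726, 0.687, -0.0, -0.0]
force: [1.0, 0.6, 0.2]
opening: 0.0855
grasp_force: 0.0
```

>>> play_rows([
  {"angular":[0,0,0],"travel":[0,0,0],"jaw":1},
])

```text
time: 2.5
ee_pos: [0.575, 0.3222, 0.2537]
tool_rot: [0.726, 0.688, -0.0, 0.0]
force: [-0.3, -0.1, -0.2]
opening: 0.0853
grasp_force: 0.0
```

```bash
cat >> h.py <<'E'
def yaw(q):
    from scipy.spatial.transform import Rotation as R
    M=R.from_quat(q).as_matrix();return np.degrees(np.arctan2(M[1,1],M[0,1])),M
def todo(s,goal):  # world goal -> shift in tool axes, shares of 30mm
    y,M=yaw(s['tool_rot']);return M.T@(np.array(goal)-s['ee_pos'])/.03
E
python3 - <<'E'
from h import *
from cell import *
s=state();print(s['time'],s['ee_pos'],yaw(s['tool_rot']),s['force'],todo(s,[.5715,.3235,.124]))
f=grab_frame('wrist');cv2.imwrite('pics/w1.png',f['pixels'][:,:,::-1])
p=f['pixels'].astype(int);R,G,B=p[...,0],p[...,1],p[...,2]
P=pts(f,(B>R+50)&(B>G+40));T=P[(P[:,2]>.096)&(P[:,2]<.11)];print(len(T),T.mean(0),rect(T))
E
```

```text
2.5 [0.57499659 0.32217463 0.25365995] (np.float64(-3.1317218949009344), array([[ 5.46314890e-02,  9.98506534e-01, -3.19595560e-04],
       [ 9.98506453e-01, -5.46316437e-02, -4.96947159e-04],
       [-5.13665016e-04, -2.91969265e-04, -9.99999825e-01]])) [-0.33206973 -0.10256574 -0.24268635] [ 0.03996577 -0.11753063  4.32201293]
1597 [0.57510191 0.32778056 0.1021901 ] (array([575. , 325.9]), array([59. , 11.6]), 86.39)
```

View pics/w1.png

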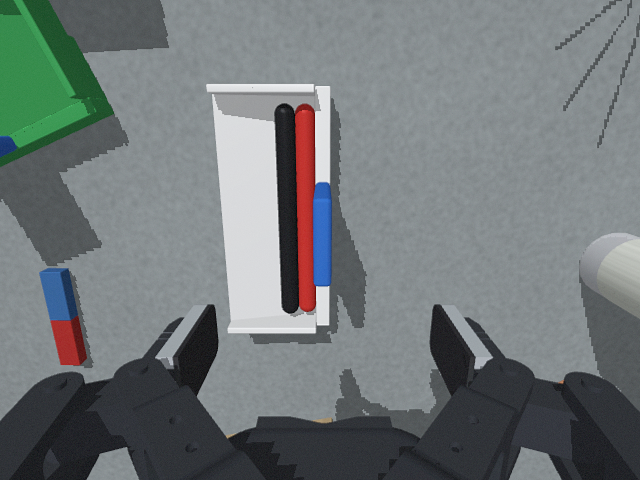

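The wrist view shows the blue handle at about (322,235), parallel to the pads and centred between the fingers (midpoint column 325). The red and black rods lie beside it. Now descend and close.

>>> play_rows([
  {"angular":[0,0,0],"travel":[0.1,-0.05,0.9],"jaw":1},
  {"angular":[0,0,0],"travel":[0,0,1],"jaw":1},
  {"angular":[0,0,0],"travel":[0,0,1],"jaw":1},
  {"angular":[0,0,0],"travel":[0,0,0.9],"jaw":1},
  {"angular":[0,0,0],"travel":[0,0,0.5],"jaw":1},
])

```text
time: 3.18
ee_pos: [0.5707, 0.327, 0.1241]
tool_rot: [0.725, 0.689, -0.001, -0.001]
force: [-0.3, 0.8, 0.6]
opening: 0.0853
grasp_force: 0.0
```

>>> play_rows([
  {"angular":[0,0,0],"travel":[0,0,0],"jaw":0.5},
  {"angular":[0,0,0],"travel":[0,0,0],"jaw":0.3},
  {"angular":[0,0,0],"travel":[0,0,0],"jaw":0.15},
  {"angular":[0,0,0],"travel":[0,0,0],"jaw":0},
  {"angular":[0,0,0],"travel":[0,0,0],"jaw":0},
])

```text
time: 3.8
ee_pos: [0.573, 0.3266, 0.1263]
tool_rot: [0.725, 0.688, 0.001, 0.0]
force: [1.4, -0.2, 2.0]
opening: 0.0112
grasp_force: 59.8
```

>>> play_rows([
  {"angular":[0,0,0],"travel":[0,0,0],"jaw":0},
  {"angular":[0,0,0],"travel":[0,0,0],"jaw":0},
])

```text
time: 4.05
ee_pos: [0.573, 0.3266, 0.1262]
tool_rot: [0.725, 0.688, 0.001, 0.0]
force: [2.8, 0.1, 4.4]
opening: 0.0114
grasp_force: 60.2
```

Firm grip (60 N). Lift, then carry to the rack while turning by 11.7°, with ramps so the rods stay put.

>>> play_rows([
  {"angular":[0,0,0],"travel":[0,0,-0.2],"jaw":0},
  {"angular":[0,0,0],"travel":[0,0,-0.5],"jaw":0},
  {"angular":[0,0,0],"travel":[0,0,-0.7],"jaw":0},
  {"angular":[0,0,0],"travel":[0,0,-0.7],"jaw":0},
  {"angular":[0,0,0],"travel":[0,0,-0.4],"jaw":0},
])

```text
time: 4.68
ee_pos: [0.5722, 0.3266, 0.2019]
tool_rot: [0.725, 0.688, 0.0, 0.0]
force: [0.3, -0.3, -3.7]
opening: 0.0116
grasp_force: 59.0
```

>>> play_rows([
  {"angular":[0,0,-0.156],"travel":[-0.3,0.04,0],"jaw":0},
  {"angular":[0,0,-0.156],"travel":[-0.6,0.07,0],"jaw":0},
  {"angular":[0,0,-0.156],"travel":[-0.85,0.08,0],"jaw":0},
  {"angular":[0,0,-0.156],"travel":[-0.92,0.08,0],"jaw":0},
  {"angular":[0,0,-0.156],"travel":[-0.92,0.06,0],"jaw":0},
])

```text
time: 5.3
ee_pos: [0.5793, 0.217, 0.1991]
tool_rot: [0.701, 0.713, -0.001, -0.001]
force: [-0.2, -0.4, -4.3]
opening: 0.0113
grasp_force: 58.9
```

>>> play_rows([
  {"angular":[0,0,-0.156],"travel":[-0.92,0.05,0],"jaw":0},
  {"angular":[0,0,-0.156],"travel":[-0.92,0.04,0],"jaw":0},
  {"angular":[0,0,-0.156],"travel":[-0.92,0.03,0],"jaw":0},
  {"angular":[0,0,-0.156],"travel":[-0.92,0.01,0],"jaw":0},
  {"angular":[0,0,-0.156],"travel":[-0.92,0,0],"jaw":0},
])

```text
time: 5.92
ee_pos: [0.589, 0.0794, 0.1992]
tool_rot: [0.677, 0.736, -0.001, -0.001]
force: [-0.5, 0.6, -3.0]
opening: 0.0114
grasp_force: 58.9
```

>>> play_rows([
  {"angular":[0,0,-0.156],"travel":[-0.92,-0.01,0],"jaw":0},
  {"angular":[0,0,-0.156],"travel":[-0.92,-0.02,0],"jaw":0},
  {"angular":[0,0,-0.156],"travel":[-0.85,-0.04,0],"jaw":0},
  {"angular":[0,0,-0.156],"travel":[-0.6,-0.04,0],"jaw":0},
  {"angular":[0,0,-0.156],"travel":[-0.3,-0.02,0],"jaw":0},
])

```text
time: 6.55
ee_pos: [0.5965, -0.028, 0.1994]
tool_rot: [0.652, 0.759, -0.001, -0.001]
force: [-0.8, 0.1, -3.9]
opening: 0.0115
grasp_force: 58.9
```

>>> play_rows([
  {"angular":[0,0,0],"travel":[0,0,0],"jaw":0},
  {"angular":[0,0,0],"travel":[0,0,0],"jaw":0},
])

```text
time: 6.8
ee_pos: [0.597, -0.026, 0.2001]
tool_rot: [0.651, 0.759, -0.0, -0.0]
force: [-0.5, -0.1, -3.7]
opening: 0.0114
grasp_force: 58.9
```

Run:
```python
from h import *
from cell import *
s=state();print(s['time'],s['ee_pos'],yaw(s['tool_rot']),s['force'],s['opening'],todo(s,[.5984,-.0272,.2]))
f=grab_frame('side');cv2.imwrite('pics/s2.png',f['pixels'][:,:,::-1])
f=grab_frame('top');cv2.imwrite('pics/t2.png',f['pixels'][:,:,::-1])
p=f['pixels'].astype(int)
K=pts(f,win(p.sum(2)>-1,(275,130,425,235)))
for a,b in((.105,.14),(.06,.09)):
    S=K[(K[:,2]>a)&(K[:,2]<b)];print(len(S),rect(S))
```

```text
6.8 [ 0.59702544 -0.02602595  0.20013039] (np.float64(8.715339544861804), array([[-1.51525070e-01,  9.88453186e-01, -6.72074181e-04],
       [ 9.88453218e-01,  1.51525434e-01,  5.28038109e-04],
       [ 6.23777284e-04, -5.84302875e-04, -9.99999635e-01]])) [-0.54078124 -0.05246191 -3.68817604] 0.011441169107655264 [-0.04562858  0.03936209  0.0042949 ]
246 (array([577.5, -23.3]), array([ 41.2, 187.8]), 9.14)
44 (array([571.5, -29.3]), array([ 39.1, 198.3]), 8.25)
```

View pics/s2.png

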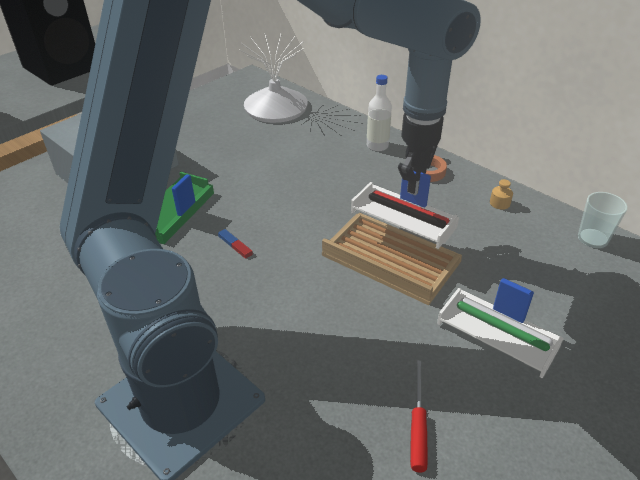

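View pics/t2.png

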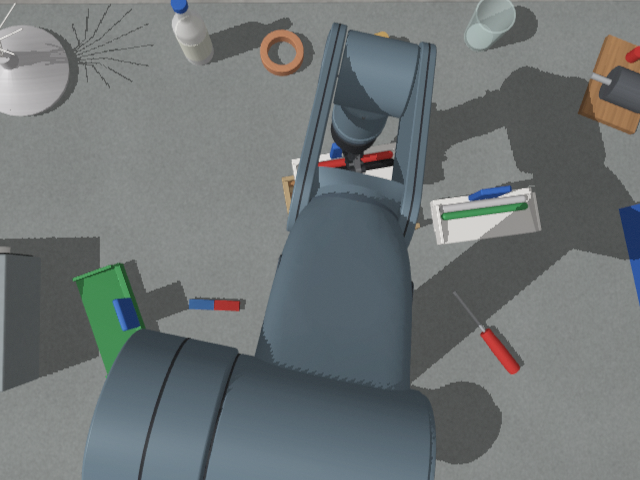

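The side view shows the scoop level over the rack's far half, around (405,210), with both rods in it. The rack is at (392,259). Lower, tip to 10°, then creep past 12° and hold.

>>> play_rows([
  {"angular":[0,0,0],"travel":[-0.04,0.04,0.3],"jaw":0},
  {"angular":[0,0,0],"travel":[0,0,0.4],"jaw":0},
  {"angular":[-0.4,0,0],"travel":[0,0,0.23],"jaw":0},
  {"angular":[-0.6,0,0],"travel":[0,0,0],"jaw":0},
  {"angular":[-0.6,0,0],"travel":[0,0,0],"jaw":0},
])

```text
time: 7.52
ee_pos: [0.5982, -0.0274, 0.1712]
tool_rot: [0.65, 0.757, 0.053, 0.045]
force: [-0.5, 0.5, -4.5]
opening: 0.0113
grasp_force: 58.9
```

>>> play_rows([
  {"angular":[-0.4,0,0],"travel":[0,0,0],"jaw":0},
  {"angular":[-0.2,0,0],"travel":[0,0,0],"jaw":0},
  {"angular":[-0.2,0,0],"travel":[0,0,0],"jaw":0},
  {"angular":[-0.2,0,0],"travel":[0,0,0],"jaw":0},
  {"angular":[-0.2,0,0],"travel":[0,0,0],"jaw":0},
])

```text
time: 8.15
ee_pos: [0.5987, -0.0277, 0.1724]
tool_rot: [0.647, 0.753, 0.093, 0.08]
force: [-0.4, 1.0, -3.0]
opening: 0.0113
grasp_force: 58.9
```

>>> play_rows([
  {"angular":[-0.1,0,0],"travel":[0,0,0],"jaw":0},
  {"angular":[-0.1,0,0],"travel":[0,0,0],"jaw":0},
  {"angular":[0,0,0],"travel":[0,0,0],"jaw":0},
  {"angular":[0,0,0],"travel":[0,0,0],"jaw":0},
  {"angular":[0,0,0],"travel":[0,0,0],"jaw":0},
])

```text
time: 8.78
ee_pos: [0.5988, -0.0277, 0.1725]
tool_rot: [0.646, 0.752, 0.099, 0.085]
force: [-0.7, 0.9, -2.8]
opening: 0.0113
grasp_force: 58.9
```

>>> play_rows([
  {"angular":[0,0,0],"travel":[0,0,0],"jaw":0},
  {"angular":[0,0,0],"travel":[0,0,0],"jaw":0},
  {"angular":[0,0,0],"travel":[0,0,0],"jaw":0},
  {"angular":[0,0,0],"travel":[0,0,0],"jaw":0},
  {"angular":[0,0,0],"travel":[0,0,0],"jaw":0},
])

```text
time: 9.4
ee_pos: [0.5987, -0.0277, 0.1725]
tool_rot: [0.646, 0.752, 0.099, 0.085]
force: [-0.9, -0.7, -4.8]
opening: 0.0114
grasp_force: 59.0
```

Run:
```python
from h import *
from cell import *
s=state();print(s['time'],s['ee_pos'],np.degrees(np.arcsin(yaw(s['tool_rot'])[1][2,1])),s['force'])
f=grab_frame('side');cv2.imwrite('pics/s3.png',cv2.resize(f['pixels'][150:310,300:500,::-1],None,fx=3.5,fy=3.5))
```

```text
9.4 [ 0.59868695 -0.02769985  0.1725446 ] 15.003580461027292 [-0.9126062  -0.6769748  -4.82654006]
```

View pics/s3.png

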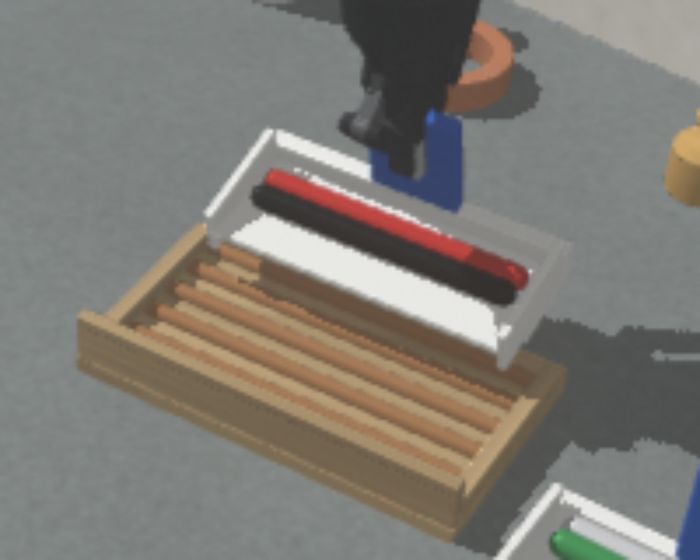

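At 15° both rods still lie against the back wall, and the scoop's edge is over the inside of the rack. I'll creep further.

>>> play_rows([
  {"angular":[-0.1,0,0],"travel":[0,0,0],"jaw":0},
  {"angular":[-0.1,0,0],"travel":[0,0,0],"jaw":0},
  {"angular":[-0.1,0,0],"travel":[0,0,0],"jaw":0},
  {"angular":[-0.1,0,0],"travel":[0,0,0],"jaw":0},
  {"angular":[0,0,0],"travel":[0,0,0],"jaw":0},
])

```text
time: 10.07
ee_pos: [0.5985, -0.0277, 0.1725]
tool_rot: [0.644, 0.75, 0.112, 0.096]
force: [0.3, -0.5, -3.8]
opening: 0.0111
grasp_force: 59.0
```

>>> play_rows([
  {"angular":[0,0,0],"travel":[0,0,0],"jaw":0},
  {"angular":[0,0,0],"travel":[0,0,0],"jaw":0},
  {"angular":[0,0,0],"travel":[0,0,0],"jaw":0},
  {"angular":[0,0,0],"travel":[0,0,0],"jaw":0},
  {"angular":[0,0,0],"travel":[0,0,0],"jaw":0},
])

```text
time: 10.7
ee_pos: [0.5987, -0.0277, 0.1725]
tool_rot: [0.644, 0.75, 0.112, 0.096]
force: [0.5, 0.0, -2.2]
opening: 0.0112
grasp_force: 59.1
```

```bash
cat > look.py <<'E'
from h import *
from cell import *
s=state();f=grab_frame('side')
print(s['time'],np.degrees(np.arcsin(yaw(s['tool_rot'])[1][2,1])),s['force'])
p=f['pixels'].astype(int);R,G,B=p[...,0],p[...,1],p[...,2]
for n,m in (('red',(R>G+70)&(R>B+70)&(G<60)),('black',(R<50)&(G<50)&(B<50))):
    Q=pts(f,win(m,(330,195,465,305)));C=(Q-[.5147,-.042,0])@np.array([[.9885,-.151,0],[.151,.9885,0],[0,0,1]])*1000
    if len(C)>9:C=C[(C[:,2]<100)];print(n,len(C),np.round(np.percentile(C,[5,50,95],axis=0)).tolist())
E
python3 look.py
```

```text
10.7 17.00014726772306 [ 0.54308661  0.00447557 -2.15172417]
red 14 [[-10.0, -84.0, 17.0], [-7.0, -65.0, 19.0], [-2.0, 7.0, 25.0]]
```

Run:
```python
from h import *
from cell import *
f=grab_frame('side');cv2.imwrite('pics/s4.png',cv2.resize(f['pixels'][150:310,300:500,::-1],None,fx=3.5,fy=3.5))
```

```text
(no output)
```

View pics/s4.png

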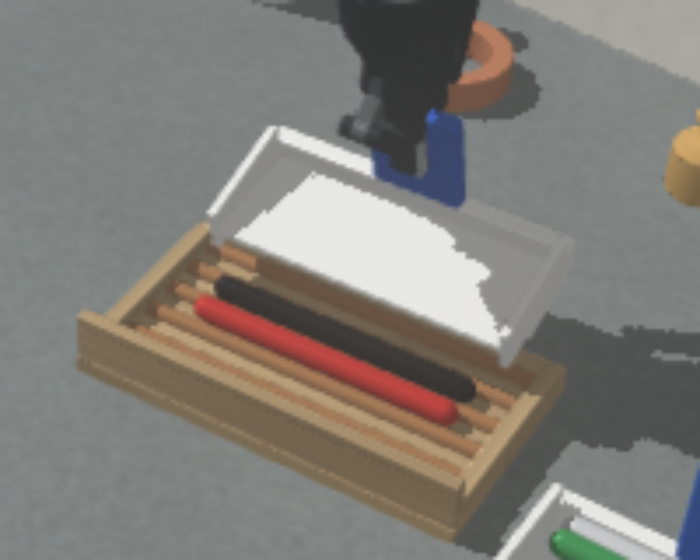

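Both rods have landed in the rack, red in the middle groove and black in the next one, and the scoop is empty. Raise it, level it and carry it back.

>>> play_rows([
  {"angular":[0,0,0],"travel":[0,0.15,-0.48],"jaw":0},
  {"angular":[0,0,0],"travel":[0,0.25,-0.8],"jaw":0},
  {"angular":[0.4,0,0],"travel":[0,0,0],"jaw":0},
  {"angular":[0.8,0,0],"travel":[0,0,0],"jaw":0},
  {"angular":[1,0,0],"travel":[0,0,0],"jaw":0},
])

```text
time: 11.42
ee_pos: [0.599, -0.0279, 0.2144]
tool_rot: [0.651, 0.757, 0.039, 0.034]
force: [0.0, 0.7, -2.4]
opening: 0.0117
grasp_force: 59.1
```

>>> play_rows([
  {"angular":[0.8,0,0],"travel":[0,0,0],"jaw":0},
  {"angular":[0.4,0,0],"travel":[0,0,0],"jaw":0},
  {"angular":[0,0,0.156],"travel":[0.3,0.02,0],"jaw":0},
  {"angular":[0,0,0.156],"travel":[0.6,0.04,0],"jaw":0},
  {"angular":[0,0,0.156],"travel":[0.85,0.04,0],"jaw":0},
])

```text
time: 12.05
ee_pos: [0.5949, 0.0254, 0.2134]
tool_rot: [0.668, 0.745, 0.001, 0.001]
force: [0.7, 0.5, -1.9]
opening: 0.0113
grasp_force: 59.1
```

>>> play_rows([
  {"angular":[0,0,0.156],"travel":[0.92,0.02,0],"jaw":0},
  {"angular":[0,0,0.156],"travel":[0.92,0.01,0],"jaw":0},
  {"angular":[0,0,0.156],"travel":[0.92,0,0],"jaw":0},
  {"angular":[0,0,0.156],"travel":[0.92,-0.01,0],"jaw":0},
  {"angular":[0,0,0.156],"travel":[0.92,-0.03,0],"jaw":0},
])

```text
time: 12.68
ee_pos: [0.5827, 0.1638, 0.2136]
tool_rot: [0.692, 0.722, 0.001, 0.0]
force: [0.8, 0.6, -2.4]
opening: 0.0112
grasp_force: 59.1
```

>>> play_rows([
  {"angular":[0,0,0.156],"travel":[0.92,-0.04,0],"jaw":0},
  {"angular":[0,0,0.156],"travel":[0.92,-0.05,0],"jaw":0},
  {"angular":[0,0,0.156],"travel":[0.92,-0.06,0],"jaw":0},
  {"angular":[0,0,0.156],"travel":[0.92,-0.08,0],"jaw":0},
  {"angular":[0,0,0.156],"travel":[0.85,-0.08,0],"jaw":0},
])

```text
time: 13.3
ee_pos: [0.571, 0.2996, 0.2135]
tool_rot: [0.716, 0.698, 0.001, 0.0]
force: [0.5, 0.6, -3.1]
opening: 0.0109
grasp_force: 59.1
```

>>> play_rows([
  {"angular":[0,0,0.156],"travel":[0.6,-0.07,0],"jaw":0},
  {"angular":[0,0,0.156],"travel":[0.3,-0.04,0],"jaw":0},
  {"angular":[0,0,0],"travel":[0,0,0],"jaw":0},
])

```text
time: 13.68
ee_pos: [0.5687, 0.3256, 0.213]
tool_rot: [0.725, 0.689, 0.0, 0.0]
force: [-0.5, 0.1, -2.4]
opening: 0.0116
grasp_force: 59.1
```

Run:
```python
from h import *
from cell import *
s=state();y,M=yaw(s['tool_rot']);print(s['time'],s['ee_pos'],y,np.degrees(M[2,:2]),todo(s,[.573,.3266,.1262]))
f=grab_frame('top');p=f['pixels'].astype(int);R,G,B=p[...,0],p[...,1],p[...,2]
cv2.imwrite('pics/t5.png',f['pixels'][:,:,::-1])
for n,m in (('red',(R>G+70)&(R>B+70)&(G<60)),('black',(R<45)&(G<45)&(B<45))):
    Q=pts(f,win(m,(290,165,412,240)));C=(Q-[.5147,-.042,0])@np.array([[.9885,-.151,0],[.151,.9885,0],[0,0,1]])*1000
    if len(C)>9:print(n,len(C),np.round(np.percentile(C,[3,50,97],axis=0)).tolist(),rect(Q))
W=pts(f,win(R>-1,(80,120,240,240)));
for a,b in((.12,.128),(.11,.145)):
    S=W[(W[:,2]>a)&(W[:,2]<b)];print(len(S),rect(S) if len(S)>4 else 0)
```

```text
13.675 [0.5687199  0.32564977 0.21303064] -2.960472669239175 [0.01372246 0.03058119] [0.03830732 0.13929898 2.89443867]
red 592 [[-6.0, -82.0, 21.0], [-0.0, -2.0, 26.0], [7.0, 78.0, 30.0]] (array([516. , -43.1]), array([ 15.9, 174.3]), 8.6)
black 556 [[18.0, -82.0, 21.0], [24.0, -1.0, 26.0], [31.0, 80.0, 30.0]] (array([538.9, -39.4]), array([ 14.1, 175.1]), 8.95)
256 (array([532.7, 323.5]), array([209. ,  81.7]), 82.39)
1262 (array([528.7, 325. ]), array([205.3,  91.5]), 86.82)
```

Rods are seated at rack x of 0 and +24 mm, with tops 26 mm up, centred and parallel. Now set the scoop down.

>>> play_rows([
  {"angular":[0,0,0],"travel":[0,0,0.6],"jaw":0},
  {"angular":[0,0,0],"travel":[0,0,0.9],"jaw":0},
  {"angular":[0,0,0],"travel":[0,0,0.8],"jaw":0},
  {"angular":[0,0,0],"travel":[0,0,0.4],"jaw":0},
  {"angular":[0,0,0],"travel":[0,0,0.1],"jaw":0},
])

```text
time: 14.35
ee_pos: [0.5687, 0.3245, 0.1274]
tool_rot: [0.726, 0.688, -0.001, -0.0]
force: [0.6, -0.3, -2.1]
opening: 0.011
grasp_force: 59.1
```

>>> play_rows([
  {"angular":[0,0,0],"travel":[0,0,0.04],"jaw":0},
  {"angular":[0,0,0],"travel":[0,0,0.03],"jaw":0},
  {"angular":[0,0,0],"travel":[0,0,0],"jaw":0},
])

```text
time: 14.72
ee_pos: [0.5694, 0.3253, 0.1274]
tool_rot: [0.725, 0.688, 0.001, 0.0]
force: [0.9, 0.1, -1.7]
opening: 0.0113
grasp_force: 59.1
```

>>> play_rows([
  {"angular":[0,0,0],"travel":[0,0,0.04],"jaw":0},
  {"angular":[0,0,0],"travel":[0,0,0.03],"jaw":0},
  {"angular":[0,0,0],"travel":[0,0,0],"jaw":0},
])

```text
time: 15.1
ee_pos: [0.5695, 0.3253, 0.1262]
tool_rot: [0.725, 0.688, 0.001, 0.0]
force: [-1.8, -0.3, 4.9]
opening: 0.0113
grasp_force: 60.5
```

Contact with the bench (+4.9 N). Release and go up.

>>> play_rows([
  {"angular":[0,0,0],"travel":[0,0,0],"jaw":0.3},
  {"angular":[0,0,0],"travel":[0,0,0],"jaw":0.6},
  {"angular":[0,0,0],"travel":[0,0,0],"jaw":1},
  {"angular":[0,0,0],"travel":[0,0,0],"jaw":1},
  {"angular":[0,0,0],"travel":[0,0,0],"jaw":1},
])

```text
time: 15.72
ee_pos: [0.5691, 0.3251, 0.1244]
tool_rot: [0.725, 0.688, -0.0, -0.0]
force: [-0.1, 0.7, 0.1]
opening: 0.0856
grasp_force: 0.0
```

>>> play_rows([
  {"angular":[0,0,0],"travel":[0,0,-0.4],"jaw":1},
  {"angular":[0,0,0],"travel":[0,0,-0.8],"jaw":1},
  {"angular":[0,0,0],"travel":[0,0,-1],"jaw":1},
  {"angular":[0,0,0],"travel":[0,0,-1],"jaw":1},
  {"angular":[0,0,0],"travel":[0,0,-0.6],"jaw":1},
])

```text
time: 16.35
ee_pos: [0.5696, 0.3254, 0.2413]
tool_rot: [0.725, 0.688, 0.002, 0.001]
force: [1.1, 0.3, 0.1]
opening: 0.0856
grasp_force: 0.0
```

>>> play_rows([
  {"angular":[0,0,0],"travel":[0,0,0],"jaw":1},
  {"angular":[0,0,0],"travel":[0,0,0],"jaw":1},
])

```text
time: 16.6
ee_pos: [0.5685, 0.3249, 0.2374]
tool_rot: [0.725, 0.688, -0.001, -0.0]
force: [0.0, 0.3, -0.5]
opening: 0.0851
grasp_force: 0.0
```

Run:
```python
from cell import *
import cv2
print(state()['ee_pos'],state()['force'])
f=grab_frame('side');cv2.imwrite('pics/s6.png',f['pixels'][:,:,::-1])
```

```text
[0.56851702 0.32493058 0.23737358] [ 0.01865684  0.30747578 -0.52381803]
```

View pics/s6.png

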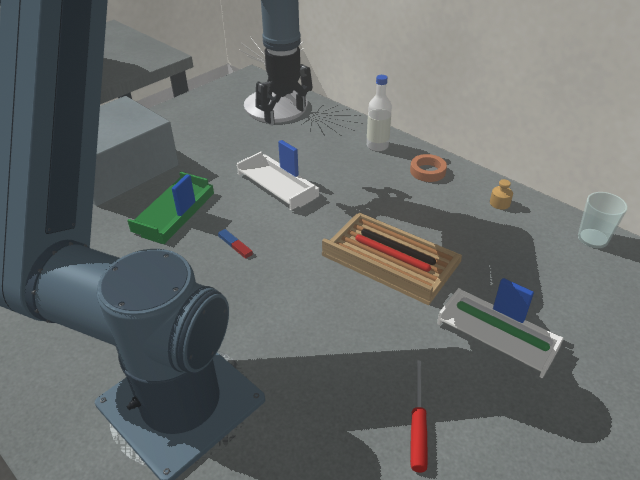

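The empty scoop stands upright and released at (278,178), both rods sit in the rack at (395,250), and the gripper is clear.

```bash
python3 -c "
from cell import *
print(close_job())"
```

```text
the job is handed in; nothing more can be done
None
```

The job is handed in: the red and black rods each lie in a groove of their own in the rack, and the empty scoop is back upright on the bench, released, with the gripper clear of everything; no verdict came back.

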